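Clamp the empty embroidery hoop on the hooping board

TASK

Get the hooping board ready for the next garment: with the cam lever still open, push the sliding clamp up against the hoop until the hoop is snug against the stop screw, then throw the cam lever over centre so that it snaps onto its end stop and the hoop is held firmly. Push with shut fingers rather than gripping, never with more than about 25 N and never squeezing the light hoop hard, do not disturb the thread cones or the bobbin tray, and finish clear of everything.

Things in the scene. Friction and masses are not known exactly. Their poses are not given: they have to be found in the camera images.
- fixture: Hooping board: white slab 200 (x) x 400 (y) x 18 mm fixed on the table. Origin: on the table, 20 mm to +y of the slab's middle. Placed and turned differently each time; its parts share its axes. Along its y, from -y to +y: stop, hoop, clamp carriage. Two guide bars (x +-62 to +-70 mm, y -160 to -10 mm, tops 30 mm above the table) keep the hoop straight.
- stop: Dark steel block 80 x 24 x 34 mm fixed on the board; origin: bottom middle of its +y face, towards the hoop. A set screw with a rubber foot (14 mm across, centred 8 mm above the board) sticks out of that face towards +y by 12 to 32 mm; how far differs each time and is NOT measured: find it by feel. Only this foot touches the hoop.
- hoop: Empty hoop: loose grey plastic frame, outside 120 (x) x 100 (y) mm, rim 12 mm wide, 14 mm high, about 110 g; a small brass-screwed lug on its -x rim, 6 mm higher. Origin: middle of the frame at its underside. Lies flat on the board between the guides (2 mm play each side), somewhere between stop and clamp; slides easily. Squeezing it with more than 22 N would bow it.
- hoop_center (a point): Middle of the hoop frame, half-way up (7 mm above its underside).
- carriage (a joint): Position of the clamp carriage on its track (m): 0 = farthest from the stop, grows towards the stop (board -y), up to 0.10. It slides stiffly: about 14 N just to move it. It stays where it is left, but slips back if pushed back with more than 14 N.
- push_face (a point): Middle of the carriage's rear face, which looks to the board's +y: flat, upright, 60 mm wide (x), lower edge 20 mm and upper edge 50 mm above the table. Push here towards -y. The carriage is an aluminium block 70 (x) x 60 (y) x 30 mm with the lever's hub (32 mm across, top 78 mm above the table) on its middle.
- jaw: Rubber clamp jaw on the carriage's -y side, 60 x 6 x 20 mm; origin: middle of its face towards the hoop, 42 mm from the carriage's middle when the lever is open. It is sprung, 2 N per mm. Throwing the lever advances it 4.5 mm at dead centre and 4.2 mm when locked, so only a carriage that already touches gives a firm clamp.
- lever (a joint): Angle of the black cam lever (rad), growing clockwise seen from above: 0 = open, points 0.5 rad from the board's -x towards its +y; 1.07 = points to +y; 1.75 = end stop, locked. It springs back open if let go before dead centre (1.40) and snaps to the end stop by itself beyond it. Hardest near 0.7: 0.6 N m, about 7 N at its end. Pushing on after the snap only loads the stop.
- lever_pivot (a point): The lever's upright axis, at mid-height of the lever bar, 66 mm above the table, over the carriage's middle. Moves with the carriage.
- lever_tip (a point): Middle of the lever's round end (20 mm across, 18 mm high), 92 mm from the axis, 66 mm above the table. The bar is 13 mm wide, 14 mm high (59 to 73 mm above the table), straight from hub to end. Nothing else on the board is higher than 52 mm.
- cone_a: Bystander: thread cone, 52 mm across, 80 mm high, standing on the table; origin at the middle of its foot.
- cone_b: Bystander: thread cone like the other.
- bobbin_tray: Bystander: open white tray 90 x 130 x 30 mm on the table; origin under its middle.
There are look-alikes about, which are no part of the job. Leave any blue or green look-alike of the hoop alone.

How it is judged:
By the outcome, as a careful person would: the job done as asked, in the order asked, and still so for the second after the job is handed in, with the robot touching nothing.
It also fails if it takes over 70 s, if anything falls off the work surface, if the arm or the gripper's body presses on something with over 40 N, if the wrist force passes 120 N, or if a joint passes its speed limit or range.

ROBOT

A 7-joint arm with a two-finger parallel gripper is mounted at the origin on the work surface. World frame = base frame: x ahead of the robot, y to its left, z up, the work surface at z = 0. Lengths are in m, angles in rad, forces in N, time in s.
With the tool pointing down it reaches from about 0.425 to 0.925 m from the base axis. Payload 6.8 kg.
Tool frame: the origin (TCP) lies on the centre line of the jaws, within the pads' length; the fingertips stand 25 mm ahead of it and the grasp point (between the pads) lies 6 mm ahead of it; z points along the fingers, y is the direction in which the jaws open and shut (so a half turn about z gives the same grasp; the last joint's range is limited). The gripper opens to 85 mm and grips with 20 to 120 N. Pads are 22 mm wide; open, the fingers measure 114 mm over their backs; the gripper's body (76 mm by 85 mm) begins 54 mm behind the grasp point. The pads swing forward as they close: fully open they stand 13 mm farther back than shut.
Start: joints at [-1.307, 0.477, 0.022, 1.555, -0.011, 1.109, -0.083], TCP at [0.245, 0.629, 0.256] pointing down, gripper open.
Joint ranges: [-2.96, 2.96], [-0.34, 2.1], [-1.41, 1.46], [0.24, 2.44], [-1.37, 4.51], [0.17, 1.92], [-2.96, 2.96]. Speed limits (rad/s): [2.39, 2.39, 3.14, 3.14, 3.14, 3.14, 3.14].

INTERFACE

Orientations are given as a unit quaternion [w, x, y, z].
In Python, from station import status, cams, order, models gives the robot as it stands.
- The arm moves only by the tool move_arm, never from a script. Its argument "steps" is one flat list of numbers, 7 for each row, row after row: the gripper's target within -1 to 1 (fully open at 1, half-way at 0, shut at -1), then the shift along the world's x, y, z in cm, then the turn, a rotation vector about the world's x, y, z in degrees. A call has 1 to 8 rows; each row shifts and turns the commanded pose from where the row before left it; what a row does not reach is not made up. A row lasts 1/10 s, in which the tool goes at most 50 mm and 8.59 degrees, less where a joint would pass 70% of its speed; a pose out of reach is approached as far as the arm can. A call with a gripper value outside its range is refused whole. The fingers move at their own pace and stop on an object; "newtons" is the grip in N (left out, the last holds). Time passes only in rows, so rows that do not move let the fingers close. It gives the time, the measured TCP pose, the force and the opening at its end, in the units of the state.
- status.get_obs(): the state, without advancing time (a new reading comes with each control period).
- cams.read_camera(name): name is "scene" or "top" or "wrist"; returns a dict with "pixels" (384x512x3 uint8, red, green, blue), "mtx" (3x3 intrinsics, pixels), "T" (4x4, takes a point from camera to world coordinates); the wrist camera has in their place "T_tool_cam" (4x4, takes a point from camera to tool coordinates, whose origin is the TCP and whose axes are the flange's). Camera axes: x right, y down, z forward; pixel columns grow to the right and rows downward; lengths in m; the calibration is good to about 2 mm. A picture is of the moment at which its call begins: read the wrist's pose just before it. There is no depth.
- order.hand_in(): hands the job in, once; it reports no verdict.
Trained networks look in the newest picture that a camera, given by its name, has taken for a name from the list of things; names that differ only in an ending like _2 or _b are one class to them, and where a whole thing is asked for, a point or a joint stands for the part that bears it (a point fixed in the world has none). Each returns a list of dicts, best first, with "score" (0 to 1); they miss things now and then, are a little off and sometimes report something else, mostly with a low value. They report only what shows in the picture. A call takes as long as a camera call. They do not tell look-alikes from the thing itself.
- models.silhouettes(camera, query): "region" (384x512 bool, what is visible of it) and "box" ([centre column, centre row, width, height] in pixels, round what is visible of it).
- models.place_of(camera, query): "position" ([row, column] in pixels: a listed point, or the origin of a listed thing).
The state is a dict: "t": time; "q": joint angles; "joint_vel": joint speeds; "joint_torque": joint torques, N m; "eef_pos": TCP position; "tool_rot": TCP orientation; "contact_force": force on the tool from outside, world axes, zero at the start; "torque": the same for the moment, N m; "gripper_width": opening from 0.0 (shut) to 1.0 (fully open).
Only numpy, scipy, OpenCV 4.12 (cv2) and the standard library are available. Lean on these libraries where they do the work, as an engineer would, in place of code of your own. Each camera call takes 0.05 s, during which the arm holds its last target.

## Working session

There is one attempt and no reset: what is moved stays moved. The work goes in short steps, Python scripts to look and compute and a tool call to move; the robot and the scene stay as the last step left them, time stands still between calls to the robot, and variables do not carry over. Pictures are saved under pics/ and viewed, and the job is handed in when it is done.

Besides the shell and the picture viewer there is one more tool, called after "Emit:" by a JSON object that holds its "op" and its "data". move_arm: Moves the arm, as the interface text tells. Its arguments: {"type":"object","properties":{"steps":{"type":"array"},"newtons":{"type":"number"}},"required":["steps"]}

```bash
ls; mkdir -p pics; cat > h.py <<'E'
import numpy as np, cv2
from station import status, cams, order, models
def snap(n,f):
    c=cams.read_camera(n); cv2.imwrite('pics/'+f,cv2.cvtColor(c['pixels'],cv2.COLOR_RGB2BGR)); return c
def ray(c,rc,z):
    K=np.array(c['mtx']);T=np.array(c['T'])
    d=T[:3,:3]@np.linalg.solve(K,[rc[1],rc[0],1.]);o=T[:3,3]
    return o+d*(z-o[2])/d[2]
def proj(c,p):
    K=np.array(c['mtx']);T=np.array(c['T'])
    q=K@(T[:3,:3].T@(np.array(p)-T[:3,3]));return q[:2]/q[2]
E
python3 - <<'E'
from h import *
o=status.get_obs();print(o['t'],o['eef_pos'],o['tool_rot'],o['contact_force'],o['gripper_width'])
Z=dict(fixture=0,stop=.018,hoop=.018,hoop_center=.025,push_face=.035,jaw=.035,lever_pivot=.066,lever_tip=.066,cone_a=0,bobbin_tray=0)
for n in('top','scene'):
    c=snap(n,n+'0.png')
    for k,z in Z.items():
        for r in models.place_of(n,k)[:3]:
            print(n,k,np.round(r['score'],2),np.round(r['position'],1),np.round(ray(c,r['position'],z),4))
E
```

```text
pics
0.0 [0.2450176  0.62839572 0.25533696] [-1.16042833e-04  1.84810706e-01  9.82773741e-01 -8.73695472e-04] [-0.57746257 -0.76787209 -0.00268685] 0.9983956154218508
top fixture 0.85 [190.3 268.6] [ 0.6152 -0.0681  0.    ]
top stop 0.57 [187.3 331.9] [ 0.6158 -0.2434  0.018 ]
top hoop 0.84 [277.9 225.8] [0.3754 0.0532 0.018 ]
top hoop 0.79 [180.9 394.2] [ 0.6299 -0.4175  0.018 ]
top hoop 0.76 [189.9 292.1] [ 0.611  -0.1327  0.018 ]
top hoop_center 0.92 [185.7 397.6] [ 0.6145 -0.4235  0.025 ]
top hoop_center 0.84 [281.  309.1] [ 0.3622 -0.1678  0.025 ]
top hoop_center 0.6 [188.1 292.6] [ 0.6146 -0.1338  0.025 ]
top push_face 0.56 [192.8 240.4] [0.6028 0.01   0.035 ]
top push_face 0.48 [150.9 253.5] [ 0.7208 -0.0283  0.035 ]
top jaw 0.44 [190.9 265.7] [ 0.6064 -0.0592  0.035 ]
top lever_pivot 0.87 [189.9 247.5] [ 0.6039 -0.0102  0.066 ]
top lever_tip 0.79 [223.7 236.5] [0.514  0.0204 0.066 ]
top cone_a 0.75 [143.2 294.4] [ 0.7515 -0.146   0.    ]
top cone_a 0.67 [147.1 254.5] [ 0.7426 -0.0312  0.    ]
top bobbin_tray 0.65 [211.8 166.3] [0.5607 0.2187 0.    ]
scene fixture 0.55 [221.6 
[... 266 characters left out ...]
r 0.94 [169.6 228.6] [0.4031 0.0378 0.025 ]
scene hoop_center 0.77 [199.2 159.7] [ 0.3833 -0.1934  0.025 ]
scene hoop_center 0.64 [227.7 236.4] [ 0.6133 -0.1361  0.025 ]
scene push_face 0.9 [194.8 273.1] [0.596  0.0178 0.035 ]
scene jaw 0.44 [209.3 257.1] [ 0.6086 -0.0585  0.035 ]
scene lever_pivot 0.73 [188.7 266.6] [ 0.5943 -0.0076  0.066 ]
scene lever_pivot 0.2 [238.3 303.9] [ 0.7782 -0.0955  0.066 ]
scene lever_tip 0.66 [172.8 254. ] [0.5171 0.0275 0.066 ]
scene lever_tip 0.63 [224.8 239.7] [ 0.647  -0.1578  0.066 ]
scene cone_a 0.8 [268.3 275.1] [ 0.7505 -0.1538  0.    ]
scene cone_a 0.75 [238.2 303.6] [ 0.737  -0.0318  0.    ]
scene bobbin_tray 0.74 [169.6 308.4] [0.5536 0.241  0.    ]
```

```bash
python3 - <<'E'
import cv2
a=cv2.imread('pics/top0.png');cv2.imwrite('pics/top0c.png',cv2.resize(a[110:310,150:420],None,fx=2.9,fy=2.9,interpolation=cv2.INTER_CUBIC))
a=cv2.imread('pics/scene0.png');cv2.imwrite('pics/scene0c.png',cv2.resize(a[120:310,140:340],None,fx=3,fy=3,interpolation=cv2.INTER_CUBIC))
E
```

```text
(no output)
```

View pics/top0c.png

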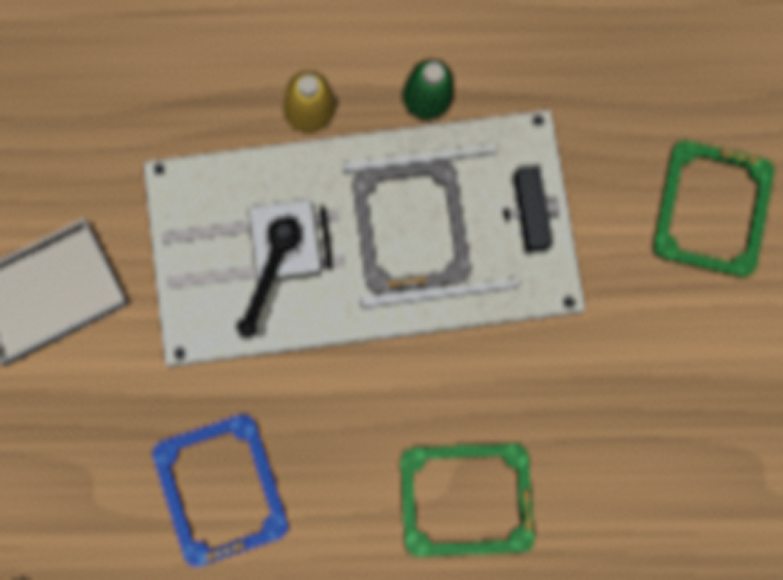

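View pics/scene0c.png

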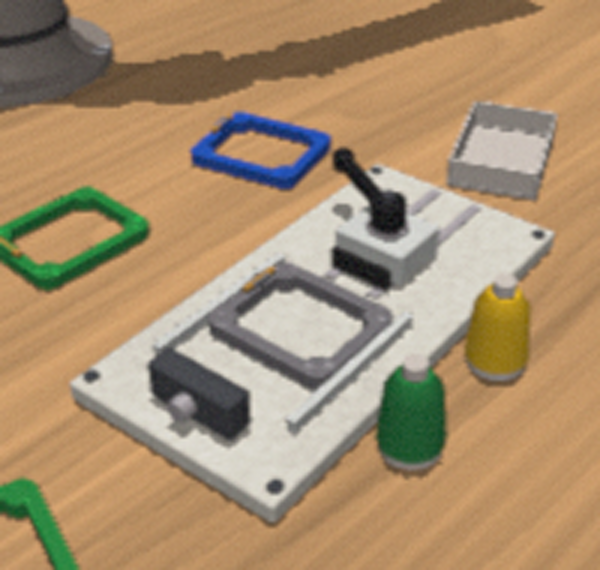

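The grey hoop with the brass screw, at top pixel (292,190), lies on the board between the guides, so it is the one meant. The blue one at (226,278) and the green ones at (309,281) and (396,183) lie on the table off the board and are look-alikes. Next I'll get the board pose from its corners.

```bash
python3 - <<'E'
from h import *
c=snap('top','top1.png')
r=models.silhouettes('top','fixture')[0];print(r['score'],r['box'])
# white slab by colour
img=c['pixels'];hsv=cv2.cvtColor(img,cv2.COLOR_RGB2HSV)
m=((hsv[...,1]<60)&(hsv[...,2]>130)).astype(np.uint8)
box=np.zeros_like(m);box[140:240,195:360]=1;m*=box
m=cv2.morphologyEx(m,cv2.MORPH_CLOSE,np.ones((3,3),np.uint8))
n,l,s,_=cv2.connectedComponentsWithStats(m);i=1+np.argmax(s[1:,4])
for M in((l==i).astype(np.uint8),r['region'].astype(np.uint8)):
    cs,_=cv2.findContours(M,cv2.RETR_EXTERNAL,cv2.CHAIN_APPROX_NONE);k=max(cs,key=cv2.contourArea)
    W=np.array([ray(c,(p[0][1],p[0][0]),.018)[:2] for p in k],np.float32)
    (cx,cy),wh,a=cv2.minAreaRect(W);print(cx,cy,wh,a)
for p in[(147,162),(550,111),(583,310),(166,363)]:
    print(ray(c,(p[1]/2.9+110,p[0]/2.9+150),.018))
# wider crops
cv2.imwrite('pics/z.png',cv2.resize(cv2.cvtColor(img,cv2.COLOR_RGB2BGR)[145:240,195:295],None,fx=6,fy=6,interpolation=cv2.INTER_CUBIC))
E
```

```text
0.69 [276.6, 191.0, 154.4, 87.6]
0.6092650294303894 -0.08347392082214355 (0.2013082355260849, 0.40023237466812134) 6.149683952331543
0.610495388507843 -0.08333933353424072 (0.2054179310798645, 0.40482863783836365) 6.304537773132324
[0.68585236 0.12074056 0.018     ]
[ 0.72779847 -0.27145094  0.018     ]
[ 0.53176864 -0.29114748  0.018     ]
[0.49081298 0.10260902 0.018     ]
```

View pics/z.png

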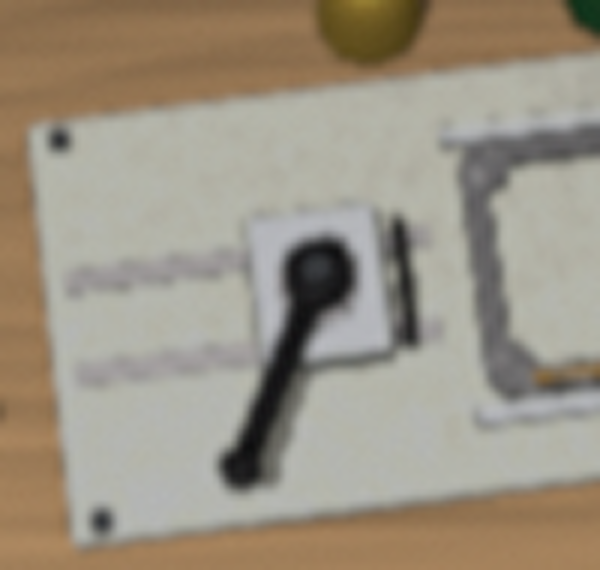

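Emit:
{"op": "move_arm", "data": {"steps": [-1,2.2,-3.6,-0.8,0,0,-3.9,-1,2.2,-3.6,-0.8,0,0,-3.9,-1,2.2,-3.6,-0.8,0,0,-3.9,-1,2.2,-3.6,-0.8,0,0,-3.9,-1,2.2,-3.6,-0.8,0,0,-3.9,-1,2.2,-3.6,-0.8,0,0,-3.9,-1,2.2,-3.6,-0.8,0,0,-3.9,-1,2.2,-3.6,-0.8,0,0,-3.9], "newtons": 20}}

```text
t: 2.0
eef_pos: [0.422, 0.3395, 0.1924]
tool_rot: [0.0, 0.444, 0.896, 0.0]
contact_force: [0.7, 0.7, -0.4]
gripper_width: -0.002
```

Emit:
{"op": "move_arm", "data": {"steps": [-1,2.2,-3.6,-0.8,0,0,-3.9,-1,2.2,-3.6,-0.8,0,0,-3.9,-1,2.2,-3.6,-0.8,0,0,-3.9,-1,2.2,-3.6,-0.8,0,0,-3.9,-1,2.2,-3.6,-0.8,0,0,-3.9,-1,2.2,-3.6,-0.8,0,0,-3.9,-1,2.2,-3.6,-0.8,0,0,-3.9,-1,2.0,-3.6,-0.8,0,0,-3.9]}}

```text
t: 2.8
eef_pos: [0.5963, 0.0516, 0.1282]
tool_rot: [0.0, 0.668, 0.744, 0.0]
contact_force: [0.5, 1.3, -1.0]
gripper_width: -0.002
```

```bash
cat >> h.py <<'E'
O=np.array([.6072,-.0636]);th=np.radians(6.1)
XB=np.array([np.cos(th),np.sin(th)]);YB=np.array([-np.sin(th),np.cos(th)])
def b(p): d=np.array(p[:2])-O; return np.array([d@XB,d@YB])
def w(x,y): return O+x*XB+y*YB
def st():
    o=status.get_obs();q=o['tool_rot']
    from scipy.spatial.transform import Rotation as R
    M=R.from_quat([q[1],q[2],q[3],q[0]]).as_matrix()
    f=o['contact_force']
    print('t',round(o['t'],2),'pos',np.round(o['eef_pos'],4),'board',np.round(b(o['eef_pos']),4),'toolx',round(np.degrees(np.arctan2(M[1,0],M[0,0])),1),'zz',np.round(M[:,2],3),'F',np.round(f,2),'Fb',np.round([f[:2]@XB,f[:2]@YB],2),'g',round(o['gripper_width'],3),'q',np.round(o['q'],2))
    return o,M
E
python3 - <<'E'
from h import *
o,M=st()
c=cams.read_camera('wrist');cv2.imwrite('pics/w1.png',cv2.cvtColor(c['pixels'],cv2.COLOR_RGB2BGR))
T=np.eye(4);T[:3,:3]=M;T[:3,3]=o['eef_pos'];cc=dict(mtx=c['mtx'],T=T@np.array(c['T_tool_cam']))
print(np.round(cc['T'],3))
for k,z in dict(push_face=.035,lever_pivot=.066,lever_tip=.066,hoop_center=.025,jaw=.035,stop=.018).items():
    for r in models.place_of('wrist',k)[:2]:
        p=ray(cc,r['position'],z);print(k,round(r['score'],2),np.round(r['position'],1),np.round(p,4),np.round(b(p),4))
E
```

```text
t 2.8 pos [0.5963 0.0516 0.1282] board [0.0014 0.1157] toolx 96.2 zz [ 0.001  0.    -1.   ] F [ 0.46  1.25 -1.04] Fb [0.59 1.2 ] g -0.002 q [-0.48  0.52  0.38  1.87 -0.26  0.79  0.15]
[[ 0.994  0.102  0.032  0.588]
 [ 0.107 -0.953 -0.282  0.124]
 [ 0.001  0.284 -0.959  0.246]
 [ 0.     0.     0.     1.   ]]
lever_pivot 0.91 [298.7 256.5] [ 0.6022 -0.0085  0.066 ] [0.0009 0.0553]
lever_pivot 0.34 [244.  136.9] [0.5161 0.0264 0.066 ] [-0.081   0.0991]
lever_tip 0.79 [244.4 137.1] [0.5163 0.0261 0.066 ] [-0.0809  0.0988]
lever_tip 0.71 [300.1 257.5] [ 0.6031 -0.0096  0.066 ] [0.0017 0.0541]
```

View pics/w1.png

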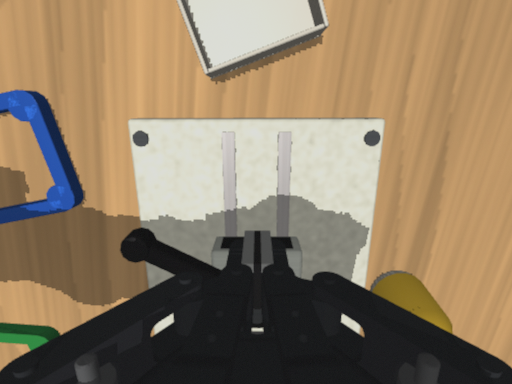

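The wrist view shows the lever tip at (138,243) and the shut fingers just behind the carriage at (257,250). The pivot and tip agree with the board model to about 1 mm. I'll lower behind the push face.

Emit:
{"op": "move_arm", "data": {"steps": [-1,0,0,-2,0,0,0,-1,0,0,-2,0,0,0,-1,0,0,-2,0,0,0,-1,0,0,-1.3,0,0,0,-1,0,0,0,0,0,0,-1,0,0,0,0,0,0]}}

```text
t: 3.75
eef_pos: [0.5954, 0.0534, 0.0557]
tool_rot: [0.0, 0.667, 0.745, 0.0]
contact_force: [1.1, -0.1, 0.8]
gripper_width: -0.001
```

```bash
python3 - <<'E'
from h import *
st()
E
```

```text
t 3.75 pos [0.5954 0.0534 0.0557] board [0.0007 0.1176] toolx 96.3 zz [ 0.  0. -1.] F [ 1.08 -0.11  0.79] Fb [ 1.06 -0.23] g -0.001 q [-0.44  0.63  0.33  1.9  -0.32  0.66  0.19]
```

Emit:
{"op": "move_arm", "data": {"steps": [-1,0.03,-0.3,0,0,0,0,-1,0.03,-0.3,0,0,0,0,-1,0.03,-0.3,0,0,0,0,-1,0.03,-0.3,0,0,0,0,-1,0.03,-0.3,0,0,0,0,-1,0.02,-0.2,0,0,0,0,-1,0.02,-0.2,0,0,0,0]}}

```text
t: 4.45
eef_pos: [0.5971, 0.0336, 0.0553]
tool_rot: [0.0, 0.667, 0.745, 0.0]
contact_force: [0.1, 0.5, -1.2]
gripper_width: 0.002
```

```bash
python3 - <<'E'
from h import *
st()
E
```

```text
t 4.45 pos [0.5971 0.0336 0.0553] board [0.0003 0.0978] toolx 96.3 zz [ 0. -0. -1.] F [ 0.15  0.49 -1.24] Fb [0.2  0.47] g 0.002 q [-0.4   0.63  0.33  1.9  -0.31  0.66  0.22]
```

Emit:
{"op": "move_arm", "data": {"steps": [-1,0.01,-0.1,0,0,0,0,-1,0.01,-0.1,0,0,0,0,-1,0.01,-0.1,0,0,0,0,-1,0.01,-0.1,0,0,0,0]}}

```text
t: 4.85
eef_pos: [0.5974, 0.0309, 0.0553]
tool_rot: [-0.001, 0.667, 0.745, 0.0]
contact_force: [-0.1, 4.7, 1.4]
gripper_width: -0.001
```

Emit:
{"op": "move_arm", "data": {"steps": [-1,0.01,-0.1,0,0,0,0,-1,0.01,-0.1,0,0,0,0,-1,0.01,-0.1,0,0,0,0,-1,0.01,-0.1,0,0,0,0]}}

```text
t: 5.25
eef_pos: [0.5974, 0.0307, 0.0553]
tool_rot: [-0.002, 0.666, 0.746, 0.001]
contact_force: [-2.7, 13.1, 3.7]
gripper_width: 0.001
```

```bash
python3 - <<'E'
from h import *
st()
E
```

```text
t 5.25 pos [0.5974 0.0307 0.0553] board [0.0003 0.0949] toolx 96.5 zz [-0.002  0.005 -1.   ] F [-2.74 13.13  3.74] Fb [-1.33 13.35] g 0.001 q [-0.39  0.63  0.32  1.9  -0.32  0.66  0.24]
```

Emit:
{"op": "move_arm", "data": {"steps": [-1,0.01,-0.1,0,0,0,0,-1,0.01,-0.1,0,0,0,0,-1,0.01,-0.1,0,0,0,0,-1,0.01,-0.1,0,0,0,0]}}

```text
t: 5.65
eef_pos: [0.5977, 0.0282, 0.0554]
tool_rot: [-0.003, 0.665, 0.746, 0.002]
contact_force: [-3.2, 13.9, 3.6]
gripper_width: 0.005
```

Emit:
{"op": "move_arm", "data": {"steps": [-1,0.02,-0.2,0,0,0,0,-1,0.02,-0.2,0,0,0,0,-1,0.02,-0.2,0,0,0,0,-1,0.02,-0.2,0,0,0,0,-1,0.02,-0.2,0,0,0,0]}}

```text
t: 6.15
eef_pos: [0.5988, 0.0182, 0.0553]
tool_rot: [-0.003, 0.665, 0.746, 0.002]
contact_force: [-3.0, 14.3, 3.4]
gripper_width: 0.0
```

```bash
python3 - <<'E'
from h import *
st()
E
```

```text
t 6.15 pos [0.5988 0.0182 0.0553] board [0.0003 0.0823] toolx 96.6 zz [-0.002  0.007 -1.   ] F [-3.04 14.32  3.44] Fb [-1.5  14.56] g 0.0 q [-0.37  0.63  0.32  1.9  -0.32  0.66  0.26]
```

Emit:
{"op": "move_arm", "data": {"steps": [-1,0.02,-0.2,0,0,0,0,-1,0.02,-0.2,0,0,0,0,-1,0.02,-0.2,0,0,0,0,-1,0.02,-0.2,0,0,0,0,-1,0.02,-0.2,0,0,0,0,-1,0.02,-0.2,0,0,0,0,-1,0.02,-0.2,0,0,0,0,-1,0.02,-0.2,0,0,0,0]}}

```text
t: 6.95
eef_pos: [0.6005, 0.0022, 0.0553]
tool_rot: [-0.003, 0.665, 0.746, 0.002]
contact_force: [-2.0, 13.8, 4.5]
gripper_width: 0.001
```

Emit:
{"op": "move_arm", "data": {"steps": [-1,0.02,-0.2,0,0,0,0,-1,0.02,-0.2,0,0,0,0,-1,0.02,-0.2,0,0,0,0,-1,0.02,-0.2,0,0,0,0,-1,0.02,-0.2,0,0,0,0,-1,0.02,-0.2,0,0,0,0]}}

```text
t: 7.55
eef_pos: [0.6018, -0.0094, 0.0553]
tool_rot: [-0.003, 0.665, 0.747, 0.002]
contact_force: [-2.3, 15.2, 4.3]
gripper_width: -0.002
```

```bash
python3 - <<'E'
from h import *
st()
c=snap('top','top2.png');im=cv2.imread('pics/top2.png')
cv2.imwrite('pics/top2c.png',cv2.resize(im[140:245,195:355],None,fx=5,fy=5,interpolation=cv2.INTER_CUBIC))
c2=snap('scene','sc2.png');im=cv2.imread('pics/sc2.png')
cv2.imwrite('pics/sc2c.png',cv2.resize(im[160:300,160:330],None,fx=4,fy=4,interpolation=cv2.INTER_CUBIC))
for n,cc in(('top',c),('scene',c2)):
  for k,z in dict(hoop_center=.025,jaw=.035,stop=.018).items():
    for r in models.place_of(n,k)[:3]:
        p=ray(cc,r['position'],z);print(n,k,round(r['score'],2),np.round(r['position'],1),np.round(b(p),4))
E
```

```text
t 7.55 pos [ 0.6018 -0.0094  0.0553] board [0.0004 0.0545] toolx 96.6 zz [-0.002  0.007 -1.   ] F [-2.33 15.23  4.29] Fb [-0.7  15.39] g -0.002 q [-0.32  0.63  0.32  1.89 -0.32  0.67  0.3 ]
top hoop_center 0.92 [180.3 393.1] [-0.0143 -0.3492]
top hoop_center 0.83 [185.  296.7] [ 0.0071 -0.083 ]
top hoop_center 0.6 [281.1 309.2] [-0.255  -0.0778]
top jaw 0.67 [186.  330.2] [-0.0096 -0.1724]
top jaw 0.64 [189.3 279.2] [-0.0007 -0.0327]
top stop 0.62 [187.2 328.7] [-0.0091 -0.1709]
scene hoop_center 0.63 [229.5 238.6] [ 0.0067 -0.0747]
scene hoop_center 0.62 [199.1 164.2] [-0.2274 -0.0978]
scene hoop_center 0.62 [169.1 230.3] [-0.1901  0.1279]
scene jaw 0.55 [215.6 247.5] [-0.0015 -0.0299]
scene stop 0.91 [251.3 208.2] [-0.0053 -0.1671]
scene stop 0.51 [200.7 267.3] [-0.0125  0.0704]
scene stop 0.2 [271.4 274.2] [ 0.1455 -0.128 ]
```

View pics/top2c.png

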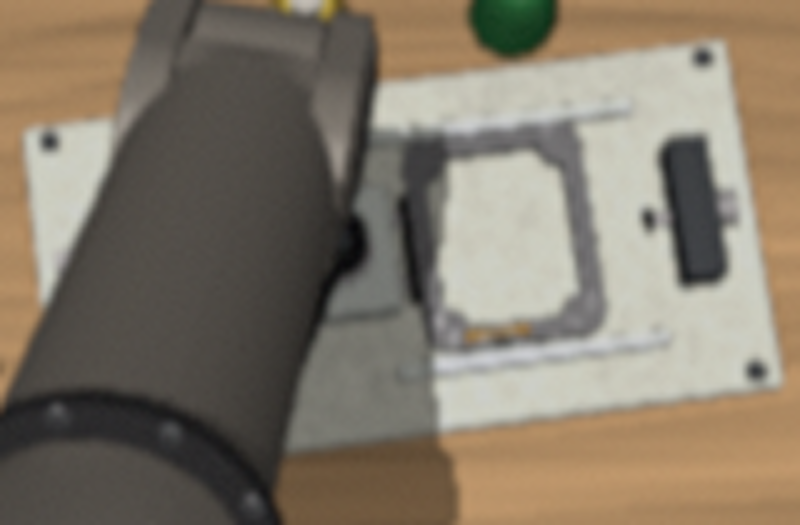

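View pics/sc2c.png

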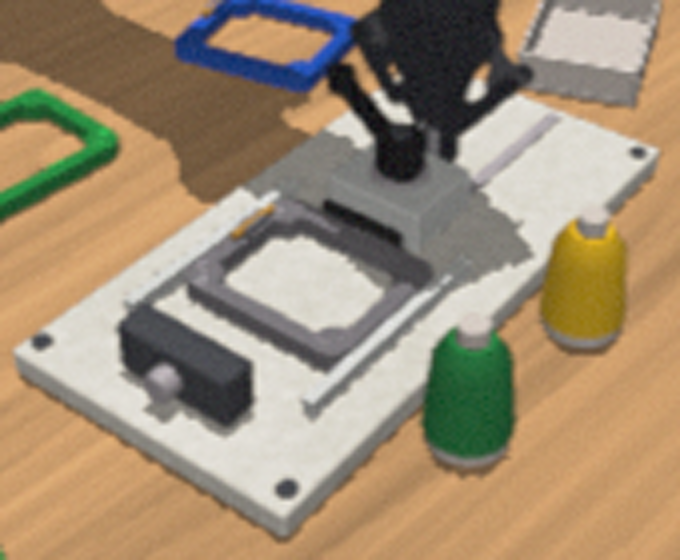

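The jaw, at (410,250) in the top crop, now touches the hoop. The rubber foot is at (648,218), about 27 mm from the hoop's far edge at about (595,225).

Emit:
{"op": "move_arm", "data": {"steps": [-1,0.02,-0.2,0,0,0,0,-1,0.02,-0.2,0,0,0,0,-1,0.02,-0.2,0,0,0,0,-1,0.02,-0.2,0,0,0,0,-1,0.02,-0.2,0,0,0,0,-1,0.02,-0.2,0,0,0,0,-1,0.02,-0.2,0,0,0,0,-1,0.02,-0.2,0,0,0,0]}}

```text
t: 8.75
eef_pos: [0.6035, -0.0254, 0.0553]
tool_rot: [-0.003, 0.665, 0.747, 0.002]
contact_force: [-2.3, 15.0, 5.0]
gripper_width: 0.002
```

```bash
python3 - <<'E'
from h import *
st()
c=snap('top','top3.png');im=cv2.imread('pics/top3.png')
cv2.imwrite('pics/top3c.png',cv2.resize(im[150:220,285:355],None,fx=8,fy=8,interpolation=cv2.INTER_CUBIC))
E
```

```text
t 8.75 pos [ 0.6035 -0.0254  0.0553] board [0.0004 0.0384] toolx 96.6 zz [-0.002  0.007 -1.   ] F [-2.25 14.97  5.01] Fb [-0.65 15.12] g 0.002 q [-0.29  0.64  0.32  1.89 -0.31  0.67  0.33]
```

View pics/top3c.png

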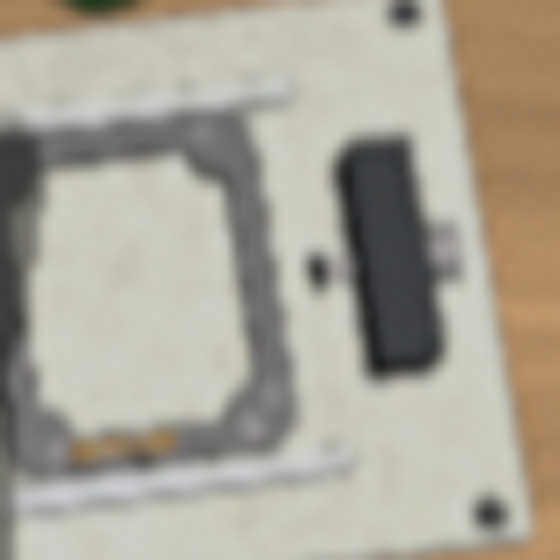

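The foot is at (310,270) and the hoop edge at about (277,275), so roughly 10 mm remain. The sliding baseline is about 15 N.

Emit:
{"op": "move_arm", "data": {"steps": [-1,0.01,-0.1,0,0,0,0,-1,0.01,-0.1,0,0,0,0,-1,0.01,-0.1,0,0,0,0,-1,0.01,-0.1,0,0,0,0,-1,0.01,-0.1,0,0,0,0,-1,0.01,-0.1,0,0,0,0]}}

```text
t: 9.4
eef_pos: [0.6042, -0.0314, 0.0553]
tool_rot: [-0.003, 0.665, 0.747, 0.002]
contact_force: [-3.0, 14.8, 4.8]
gripper_width: 0.003
```

Emit:
{"op": "move_arm", "data": {"steps": [-1,0.01,-0.1,0,0,0,0,-1,0.01,-0.1,0,0,0,0]}}

```text
t: 9.6
eef_pos: [0.6044, -0.0334, 0.0553]
tool_rot: [-0.003, 0.665, 0.747, 0.002]
contact_force: [-2.6, 14.3, 4.7]
gripper_width: 0.002
```

```bash
python3 - <<'E'
from h import *
st()
E
```

```text
t 9.6 pos [ 0.6044 -0.0334  0.0553] board [0.0004 0.0303] toolx 96.6 zz [-0.002  0.007 -1.   ] F [-2.58 14.34  4.74] Fb [-1.04 14.53] g 0.002 q [-0.28  0.64  0.32  1.88 -0.31  0.67  0.34]
```

Emit:
{"op": "move_arm", "data": {"steps": [-1,0.01,-0.1,0,0,0,0]}}

```text
t: 9.7
eef_pos: [0.6045, -0.0344, 0.0554]
tool_rot: [-0.003, 0.665, 0.747, 0.002]
contact_force: [-1.1, 15.0, 4.3]
gripper_width: 0.0
```

Emit:
{"op": "move_arm", "data": {"steps": [-1,0.01,-0.1,0,0,0,0]}}

```text
t: 9.8
eef_pos: [0.6047, -0.0354, 0.0553]
tool_rot: [-0.003, 0.665, 0.747, 0.002]
contact_force: [-2.2, 14.3, 4.7]
gripper_width: 0.002
```

Emit:
{"op": "move_arm", "data": {"steps": [-1,0.01,-0.1,0,0,0,0]}}

```text
t: 9.9
eef_pos: [0.6048, -0.0364, 0.0553]
tool_rot: [-0.003, 0.665, 0.747, 0.002]
contact_force: [-2.0, 13.8, 4.8]
gripper_width: 0.005
```

```bash
python3 - <<'E'
from h import *
st()
E
```

```text
t 9.9 pos [ 0.6048 -0.0364  0.0553] board [0.0005 0.0273] toolx 96.6 zz [-0.002  0.007 -1.   ] F [-2.02 13.83  4.82] Fb [-0.54 13.97] g 0.005 q [-0.27  0.64  0.32  1.88 -0.31  0.67  0.35]
```

Emit:
{"op": "move_arm", "data": {"steps": [-1,0.01,-0.1,0,0,0,0]}}

```text
t: 10.0
eef_pos: [0.6049, -0.0374, 0.0553]
tool_rot: [-0.003, 0.665, 0.747, 0.002]
contact_force: [-2.3, 15.3, 4.2]
gripper_width: 0.002
```

Emit:
{"op": "move_arm", "data": {"steps": [-1,0.01,-0.1,0,0,0,0]}}

```text
t: 10.1
eef_pos: [0.605, -0.0384, 0.0553]
tool_rot: [-0.003, 0.665, 0.747, 0.002]
contact_force: [-2.2, 15.1, 4.3]
gripper_width: -0.002
```

```bash
python3 - <<'E'
from h import *
for i in range(1):
    st()
c=snap('top','top4.png');im=cv2.imread('pics/top4.png');st()
cv2.imwrite('pics/top4c.png',cv2.resize(im[150:220,285:355],None,fx=8,fy=8,interpolation=cv2.INTER_CUBIC))
E
```

```text
t 10.1 pos [ 0.605  -0.0384  0.0553] board [0.0005 0.0253] toolx 96.6 zz [-0.001  0.007 -1.   ] F [-2.19 15.06  4.35] Fb [-0.58 15.21] g -0.002 q [-0.27  0.64  0.32  1.88 -0.31  0.67  0.35]
t 10.15 pos [ 0.605  -0.0386  0.0554] board [0.0005 0.0251] toolx 96.6 zz [-0.001  0.007 -1.   ] F [-1.82 15.23  4.4 ] Fb [-0.19 15.33] g 0.003 q [-0.27  0.64  0.32  1.88 -0.31  0.67  0.35]
```

View pics/top4c.png

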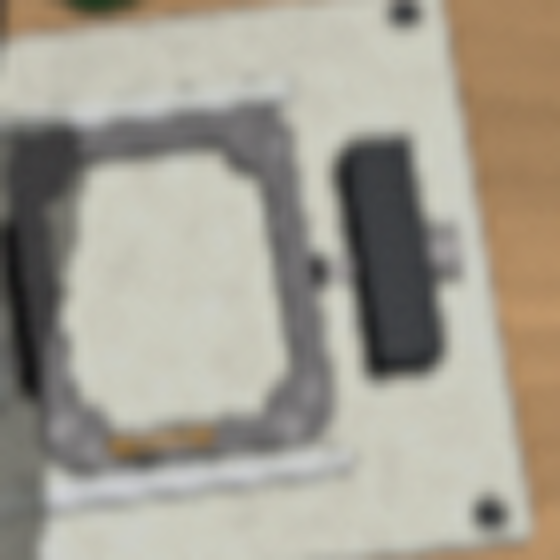

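The hoop edge is now practically at the foot (310,270). I'll continue in single millimetres.

Emit:
{"op": "move_arm", "data": {"steps": [-1,0.01,-0.1,0,0,0,0]}}

```text
t: 10.25
eef_pos: [0.605, -0.039, 0.0553]
tool_rot: [-0.003, 0.665, 0.747, 0.002]
contact_force: [-2.3, 16.6, 5.6]
gripper_width: 0.002
```

Emit:
{"op": "move_arm", "data": {"steps": [-1,0.01,-0.1,0,0,0,0]}}

```text
t: 10.35
eef_pos: [0.6051, -0.0396, 0.0553]
tool_rot: [-0.003, 0.665, 0.747, 0.002]
contact_force: [-1.8, 17.6, 5.3]
gripper_width: 0.0
```

```bash
python3 - <<'E'
from h import *
st()
E
```

```text
t 10.35 pos [ 0.6051 -0.0396  0.0553] board [0.0005 0.0241] toolx 96.6 zz [-0.002  0.008 -1.   ] F [-1.84 17.57  5.25] Fb [ 0.04 17.66] g 0.0 q [-0.27  0.64  0.31  1.88 -0.31  0.67  0.35]
```

The force rose to 17.7 N and the position now lags the command, so the hoop is seated with about 2–3 N preload. I'll back off and lift.

Emit:
{"op": "move_arm", "data": {"steps": [-1,0,0,0,0,0,0]}}

```text
t: 10.45
eef_pos: [0.6051, -0.0397, 0.0553]
tool_rot: [-0.003, 0.665, 0.747, 0.002]
contact_force: [-1.9, 16.4, 5.3]
gripper_width: 0.001
```

Emit:
{"op": "move_arm", "data": {"steps": [-1,-0.05,0.5,0,0,0,0,-1,-0.05,0.5,0,0,0,0,-1,-0.1,1,0,0,0,0,-1,-0.1,1,0,0,0,0,-1,0,0,2,0,0,0,-1,0,0,3,0,0,0,-1,0,0,3,0,0,0,-1,0,0,0,0,0,0]}}

```text
t: 11.25
eef_pos: [0.6048, -0.017, 0.1393]
tool_rot: [0.003, 0.667, 0.745, 0.003]
contact_force: [0.9, -0.0, 0.3]
gripper_width: -0.004
```

```bash
python3 - <<'E'
from h import *
o,M=st()
c=cams.read_camera('wrist');cv2.imwrite('pics/w2.png',cv2.cvtColor(c['pixels'],cv2.COLOR_RGB2BGR))
T=np.eye(4);T[:3,:3]=M;T[:3,3]=o['eef_pos'];cc=dict(mtx=c['mtx'],T=T@np.array(c['T_tool_cam']))
for k,z in dict(lever_pivot=.066,lever_tip=.066).items():
    for r in models.place_of('wrist',k)[:2]:
        p=ray(cc,r['position'],z);print(k,round(r['score'],2),np.round(r['position'],1),np.round(p,4),np.round(b(p),4))
E
```

```text
t 11.25 pos [ 0.6048 -0.017   0.1393] board [0.0026 0.0466] toolx 96.3 zz [ 0.007  0.    -1.   ] F [ 0.95 -0.01  0.32] Fb [ 0.94 -0.11] g -0.004 q [-0.36  0.52  0.38  1.85 -0.26  0.81  0.26]
lever_tip 0.96 [237.8 143.3] [ 0.5255 -0.0426  0.066 ] [-0.079   0.0295]
```

View pics/w2.png

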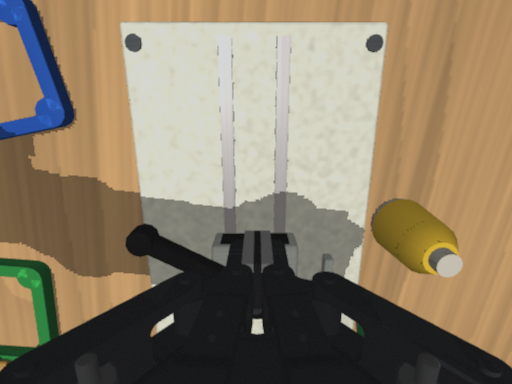

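The wrist picture shows the lever still open, with its tip at (145,240), and the carriage stayed where it was left. Next I'll work out the lever sweep.

```bash
python3 - <<'E'
from h import *
P=np.array([.0008,-.0163]);r=.066
u=lambda d:np.array([np.cos(np.radians(d)),np.sin(np.radians(d))])
def c(a,d): f=151.4-a; return w(*(P+r*u(f)+d*u(f+90)))
o,M=st();p=o['eef_pos'][:2]
L=[(0,.034),(0,.024),(0,.018)]+[(a,.0165) for a in range(6,91,6)]
for a,d in L:
    q=c(a,d);print(a,d,np.round(q,4),'delta cm',np.round((q-p)*100,2));p=q
E
```

```text
t 11.4 pos [ 0.6017 -0.0166  0.1348] board [-0.0005  0.0473] toolx 96.3 zz [-0.001  0.    -1.   ] F [-0.2   0.35 -0.03] Fb [-0.16  0.37] g -0.002 q [-0.36  0.52  0.38  1.86 -0.26  0.81  0.26]
0 0.034 [ 0.5357 -0.0859] delta cm [-6.6  -6.92]
0 0.024 [ 0.5396 -0.0766] delta cm [0.38 0.92]
0 0.018 [ 0.5419 -0.0711] delta cm [0.23 0.55]
6 0.0165 [ 0.5439 -0.0627] delta cm [0.2  0.84]
12 0.0165 [ 0.546  -0.0559] delta cm [0.21 0.68]
18 0.0165 [ 0.5488 -0.0494] delta cm [0.28 0.65]
24 0.0165 [ 0.5523 -0.0432] delta cm [0.35 0.62]
30 0.0165 [ 0.5565 -0.0374] delta cm [0.41 0.58]
36 0.0165 [ 0.5612 -0.0321] delta cm [0.47 0.53]
42 0.0165 [ 0.5664 -0.0273] delta cm [0.52 0.48]
48 0.0165 [ 0.5721 -0.023 ] delta cm [0.57 0.42]
54 0.0165 [ 0.5783 -0.0194] delta cm [0.61 0.36]
60 0.0165 [ 0.5848 -0.0164] delta cm [0.65 0.3 ]
66 0.0165 [ 0.5915 -0.0142] delta cm [0.68 0.23]
72 0.0165 [ 0.5985 -0.0126] delta cm [0.7  0.15]
78 0.0165 [ 0.6055 -0.0118] delta cm [0.71 0.08]
84 0.0165 [ 0.6127 -0.0118] delta cm [0.71 0.01]
90 0.0165 [ 0.6197 -0.0124] delta cm [ 0.71 -0.07]
```

Emit:
{"op": "move_arm", "data": {"steps": [-1,-1.65,-1.73,0,0,0,-7.2,-1,-1.65,-1.73,0,0,0,-7.2,-1,-1.65,-1.73,0,0,0,-7.2,-1,-1.65,-1.73,0,0,0,-7.2,-1,0,0,0,0,0,0,-1,0,0,-2,0,0,0,-1,0,0,-1.5,0,0,0,-1,0,0,0,0,0,0]}}

```text
t: 12.2
eef_pos: [0.5345, -0.0854, 0.0976]
tool_rot: [-0.002, 0.831, 0.556, -0.002]
contact_force: [-0.1, 0.2, -0.2]
gripper_width: -0.003
```

```bash
python3 - <<'E'
from h import *
st()
c=snap('scene','sc5.png');im=cv2.imread('pics/sc5.png')
cv2.imwrite('pics/sc5c.png',cv2.resize(im[140:300,160:330],None,fx=3.7,fy=3.7,interpolation=cv2.INTER_CUBIC))
st()
E
```

```text
t 12.2 pos [ 0.5345 -0.0854  0.0976] board [-0.0746 -0.014 ] toolx 67.6 zz [-0.005  0.    -1.   ] F [-0.06  0.22 -0.18] Fb [-0.04  0.22] g -0.003 q [-0.34  0.52  0.49  2.03 -0.37  0.69 -0.  ]
t 12.25 pos [ 0.5352 -0.0858  0.0988] board [-0.0739 -0.0144] toolx 67.6 zz [-0.004 -0.    -1.   ] F [0.63 0.02 1.78] Fb [ 0.63 -0.04] g 0.001 q [-0.34  0.51  0.49  2.02 -0.37  0.69 -0.  ]
```

View pics/sc5c.png

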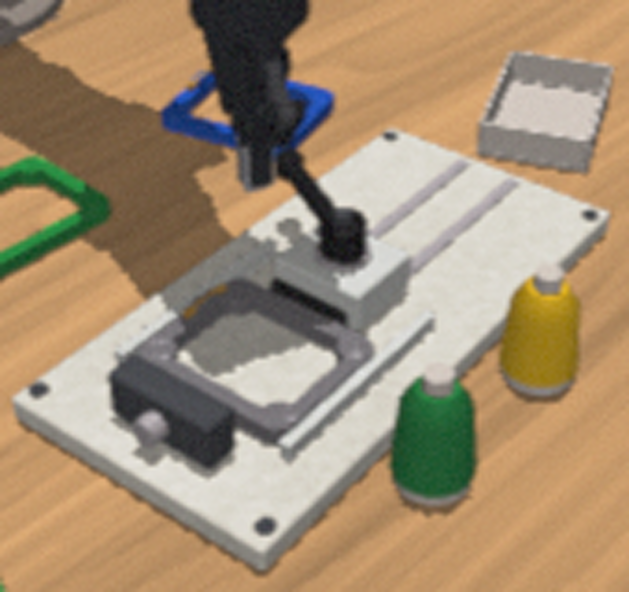

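The shut fingers, at (257,165) in the crop, hang on the hoop side of the lever bar and clear of it. I'll lower and approach.

Emit:
{"op": "move_arm", "data": {"steps": [-1,0,0,-1,0,0,0,-1,0,0,-0.9,0,0,0,-1,0,0,0,0,0,0,-1,0.2,0.45,0,0,0,0,-1,0.2,0.45,0,0,0,0,-1,0.1,0.25,0,0,0,0,-1,0.1,0.25,0,0,0,0]}}

```text
t: 12.95
eef_pos: [0.5426, -0.0718, 0.0816]
tool_rot: [0.0, 0.831, 0.556, 0.0]
contact_force: [-0.2, 0.2, 0.0]
gripper_width: 0.001
```

```bash
python3 - <<'E'
from h import *
st()
E
```

```text
t 12.95 pos [ 0.5426 -0.0718  0.0816] board [-0.0651 -0.0013] toolx 67.5 zz [ 0.001  0.    -1.   ] F [-0.2   0.22  0.02] Fb [-0.18  0.24] g 0.001 q [-0.34  0.55  0.47  2.02 -0.39  0.66 -0.01]
```

Now the sweep, turning with the lever.

Emit:
{"op": "move_arm", "data": {"steps": [-1,0.2,0.84,0,0,0,-6,-1,0.21,0.68,0,0,0,-6,-1,0.28,0.65,0,0,0,-6,-1,0.35,0.62,0,0,0,-6]}}

```text
t: 13.35
eef_pos: [0.5511, -0.0459, 0.0815]
tool_rot: [0.0, 0.93, 0.368, -0.001]
contact_force: [-6.3, -5.8, 5.7]
gripper_width: 0.002
```

```bash
python3 - <<'E'
from h import *
st()
E
```

```text
t 13.35 pos [ 0.5511 -0.0459  0.0815] board [-0.0539  0.0235] toolx 43.2 zz [-0.002 -0.001 -1.   ] F [-6.29 -5.81  5.7 ] Fb [-6.87 -5.11] g 0.002 q [-0.47  0.58  0.58  2.01 -0.5   0.69 -0.39]
```

Emit:
{"op": "move_arm", "data": {"steps": [-1,0.41,0.58,0,0,0,-6,-1,0.47,0.53,0,0,0,-6,-1,0.52,0.48,0,0,0,-6,-1,0.57,0.42,0,0,0,-6,-1,0.61,0.36,0,0,0,-6]}}

```text
t: 13.85
eef_pos: [0.5753, -0.0211, 0.081]
tool_rot: [-0.001, 0.993, 0.115, -0.003]
contact_force: [-9.2, -0.9, 6.9]
gripper_width: 0.002
```

```bash
python3 - <<'E'
from h import *
st()
E
```

```text
t 13.85 pos [ 0.5753 -0.0211  0.081 ] board [-0.0272  0.0457] toolx 13.2 zz [-0.006  0.001 -1.   ] F [-9.22 -0.88  6.9 ] Fb [-9.26  0.11] g 0.002 q [-0.6   0.66  0.72  1.96 -0.63  0.76 -0.85]
```

Emit:
{"op": "move_arm", "data": {"steps": [-1,0.65,0.3,0,0,0,-6,-1,0.68,0.23,0,0,0,-6,-1,0.7,0.15,0,0,0,-6,-1,0.71,0.08,0,0,0,-6]}}

```text
t: 14.25
eef_pos: [0.605, -0.0121, 0.0811]
tool_rot: [-0.001, 0.996, -0.093, -0.001]
contact_force: [-1.8, 0.0, 0.4]
gripper_width: 0.003
```

```bash
python3 - <<'E'
from h import *
st()
E
```

```text
t 14.25 pos [ 0.605  -0.0121  0.0811] board [0.0033 0.0515] toolx -10.7 zz [-0.002  0.001 -1.   ] F [-1.84  0.02  0.44] Fb [-1.83  0.22] g 0.003 q [-0.65  0.74  0.82  1.9  -0.73  0.83 -1.2 ]
```

Emit:
{"op": "move_arm", "data": {"steps": [-1,0.71,0.01,0,0,0,-6,-1,0.71,-0.07,0,0,0,-6]}}

```text
t: 14.45
eef_pos: [0.6204, -0.0129, 0.0814]
tool_rot: [-0.0, 0.98, -0.197, -0.0]
contact_force: [0.3, 0.7, 0.2]
gripper_width: 0.0
```

```bash
python3 - <<'E'
from h import *
o,M=st()
c=snap('scene','sc6.png');im=cv2.imread('pics/sc6.png')
cv2.imwrite('pics/sc6c.png',cv2.resize(im[140:300,160:330],None,fx=3.7,fy=3.7,interpolation=cv2.INTER_CUBIC))
st()
c=snap('wrist','w6.png')
E
```

```text
t 14.45 pos [ 0.6204 -0.0129  0.0814] board [0.0185 0.049 ] toolx -22.7 zz [ 0.  0. -1.] F [0.26 0.71 0.24] Fb [0.33 0.68] g 0.0 q [-0.67  0.79  0.87  1.86 -0.78  0.87 -1.38]
t 14.5 pos [ 0.6215 -0.0129  0.0813] board [0.0196 0.0489] toolx -22.9 zz [ 0.001 -0.    -1.   ] F [1.02 0.71 0.15] Fb [1.09 0.6 ] g 0.002 q [-0.67  0.79  0.87  1.86 -0.78  0.87 -1.38]
```

View pics/sc6c.png

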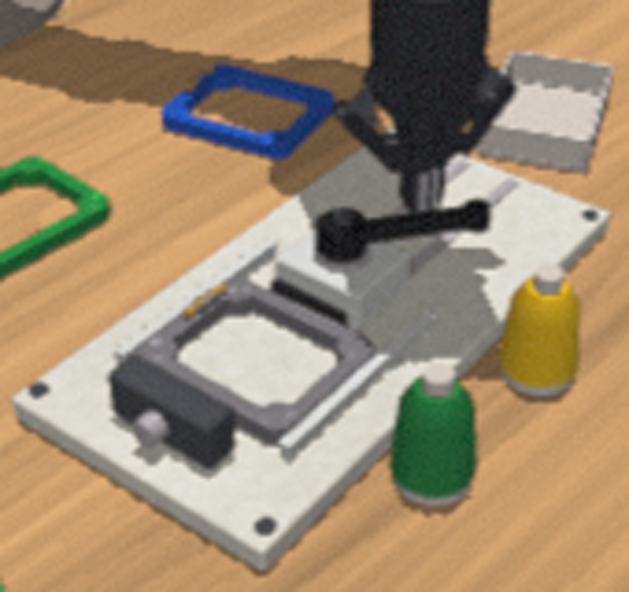

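View pics/w6.png

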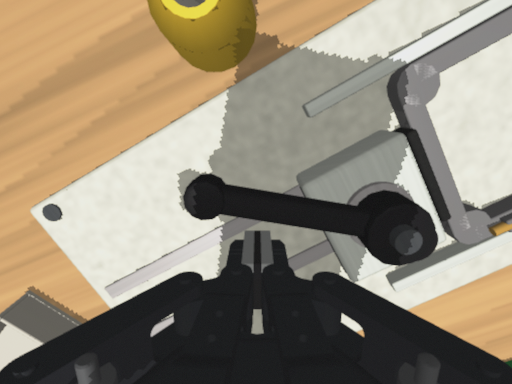

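The lever has snapped past the fingers. In the wrist view its tip is at (205,197) and the bar no longer touches the fingers at (258,245). I'll retreat.

Emit:
{"op": "move_arm", "data": {"steps": [-1,-1.0,0.3,0,0,0,0,-1,-0.5,0.2,1,0,0,0,-1,0,0,4,0,0,0,-1,0,0,4,0,0,0,-1,0,0,4,0,0,0,-1,-2,3,2,0,0,5,-1,-2,4,0,0,0,8,-1,-2,4,0,0,0,8]}}

```text
t: 15.35
eef_pos: [0.5437, 0.1018, 0.2325]
tool_rot: [-0.001, 1.0, -0.01, 0.001]
contact_force: [0.5, 0.7, -0.1]
gripper_width: 0.005
```

Emit:
{"op": "move_arm", "data": {"steps": [-1,-2,4,0,0,0,8,-1,-2,4,0,0,0,8,-1,-2,4,0,0,0,8,-1,-2,4,0,0,0,8,-1,-2,4,0,0,0,0,-1,0,0,0,0,0,0]}}

```text
t: 15.95
eef_pos: [0.4407, 0.3076, 0.2312]
tool_rot: [-0.002, 0.963, 0.269, -0.001]
contact_force: [0.2, 0.1, -0.0]
gripper_width: 0.003
```

```bash
python3 - <<'E'
from h import *
st()
for n in('top','scene'):
    cc=snap(n,n+'9.png')
    for k,z in dict(hoop_center=.025,jaw=.035,lever_pivot=.066,lever_tip=.066,cone_a=0,bobbin_tray=0).items():
        for r in models.place_of(n,k)[:3]:
            p=ray(cc,r['position'],z);print(n,k,round(r['score'],2),np.round(p,3),np.round(b(p),4))
im=cv2.imread('pics/top9.png')
cv2.imwrite('pics/top9c.png',cv2.resize(im[130:245,195:355],None,fx=5,fy=5,interpolation=cv2.INTER_CUBIC))
im=cv2.imread('pics/scene9.png')
cv2.imwrite('pics/sc9c.png',cv2.resize(im[140:300,160:330],None,fx=3.7,fy=3.7,interpolation=cv2.INTER_CUBIC))
E
```

```text
t 15.95 pos [0.4407 0.3076 0.2312] board [-0.1261  0.3868] toolx 31.2 zz [-0.003  0.003 -1.   ] F [ 0.2   0.12 -0.  ] Fb [0.21 0.1 ] g 0.003 q [-1.44  0.39  0.91  1.95 -0.37  0.98 -1.37]
top hoop_center 0.72 [0.365 0.057 0.025] [-0.2278  0.1454]
top hoop_center 0.7 [ 0.622 -0.177  0.025] [ 0.0028 -0.1139]
top hoop_center 0.66 [ 0.364 -0.168  0.025] [-0.2529 -0.0776]
top jaw 0.39 [ 0.614 -0.124  0.035] [-0.0001 -0.0604]
top lever_pivot 0.64 [ 0.733 -0.142  0.066] [ 0.1168 -0.0917]
top lever_pivot 0.62 [ 0.611 -0.092  0.066] [ 0.0008 -0.0283]
top lever_tip 0.56 [ 0.662 -0.008  0.066] [0.0609 0.0497]
top cone_a 0.82 [ 0.735 -0.035  0.   ] [0.1298 0.0146]
top cone_a 0.7 [ 0.745 -0.146  0.   ] [ 0.1279 -0.0965]
top bobbin_tray 0.83 [0.563 0.223 0.   ] [-0.0132  0.2893]
scene hoop_center 0.76 [0.399 0.051 0.025] [-0.1948  0.1363]
scene hoop_center 0.68 [ 0.608 -0.121  0.025] [-0.0048 -0.0568]
scene hoop_center 0.66 [ 0.627 -0.177  0.025] [ 0.0073 -0.115 ]
scene jaw 0.66 [ 0.62  -0.127  0.035] [ 0.0057 -0.0646]
scene jaw 0.59 [0.637 0.035 0.035] [0.0404 0.0953]
scene lever_pivot 0.64 [ 0.605 -0.073  0.066] [-0.0029 -0.0088]
scene lever_tip 0.91 [ 0.664 -0.     0.066] [0.0632 0.057 ]
scene cone_a 0.61 [ 0.742 -0.041  0.   ] [0.1362 0.0082]
scene cone_a 0.61 [ 0.756 -0.16   0.   ] [ 0.1379 -0.1114]
scene bobbin_tray 0.78 [0.555 0.231 0.   ] [-0.0204  0.2988]
scene bobbin_tray 0.48 [ 0.749 -0.156  0.   ] [ 0.1312 -0.1074]
```

View pics/top9c.png

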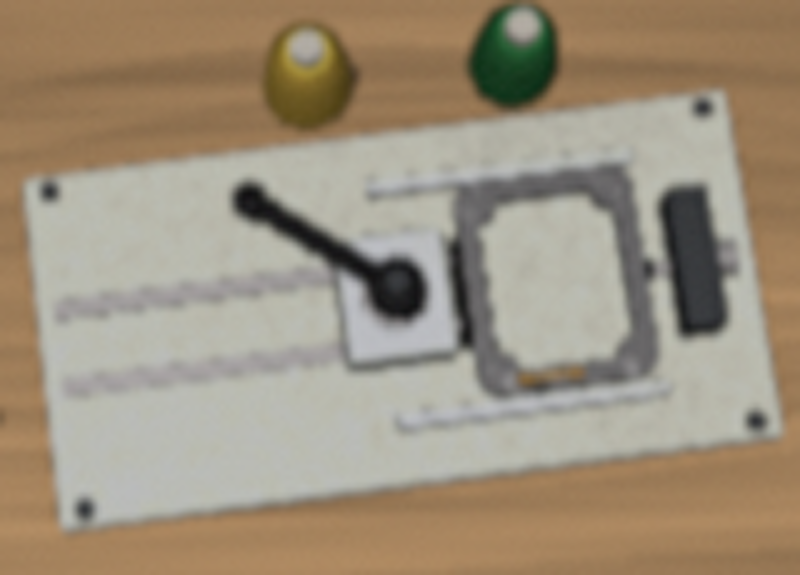

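View pics/sc9c.png

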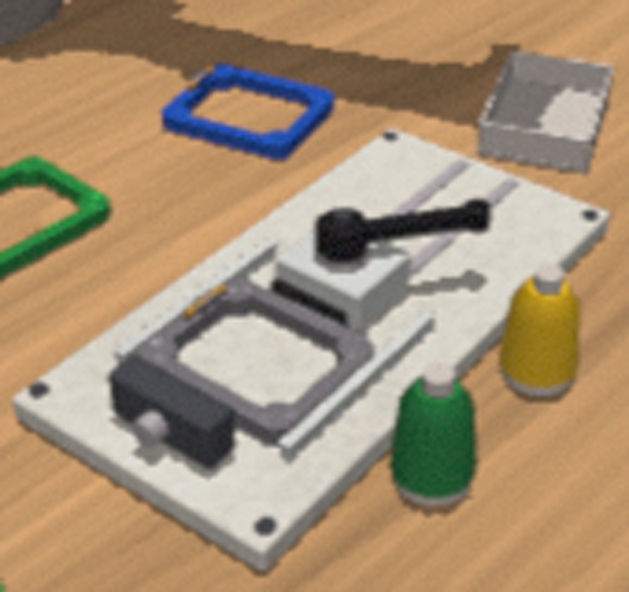

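The top view shows the lever from hub (397,288) to tip (250,200). That is about 50° in the board frame, and locked is 51°. The jaw at (462,290) is on the hoop, the hoop is on the foot at (650,270), and the cones and tray are unmoved.

```bash
python3 -c "
from h import *
print(order.hand_in())"
```

```text
the job is handed in; nothing more can be done
None
```

The hoop is clamped on the hooping board and I have handed the job in; the hand-in gave no verdict.

- **Clamp:** With the lever open, I pushed the carriage with shut fingers, and it slid at about 14–15 N. The push force then rose to 17.7 N and the arm began to lag its command, which meant the hoop was on the stop foot. That was the highest reading, and it leaves an estimated 2–3 N of preload on the hoop.
- **Lever:** I swept it over dead centre with up to about 9 N sideways, and it snapped on by itself.
- **Final pictures:** The lever sits at about 50° in the board frame, against 51° for locked. The jaw is on the hoop and the hoop is on the foot. The cones and tray are unmoved and the arm is well clear. It finished at about 16 s.
- **Checks that disagreed:** The two fixed cameras put the lever pivot at board y of -28 mm and -9 mm, against -16 mm from touch. These network readings are too coarse to show a slip of a few millimetres, so "no slip" rests on the picture of jaw, hoop and foot in contact. I did not measure the final clamping force.

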